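Move a label holder to the wax drying rack and hold it home

ROBOT

A 6-joint arm with a two-finger parallel gripper is mounted at the origin on the work surface. World frame = base frame: x ahead of the robot, y to its left, z up, the work surface at z = 0. Lengths are in m, angles in rad, forces in N, time in s.
With the tool pointing down it reaches from about 0.275 to 0.875 m from the base axis. Payload 12.5 kg.
Tool frame: the origin (TCP) lies midway between the tips of the shut fingers; the grasp point (between the pads) lies 19 mm behind it (ctrl.grasp_offset is the distance from the TCP to the grasp point, in m); z points along the fingers, y is the direction in which the jaws open and shut (so a half turn about z gives the same grasp; the last joint's range is limited). The gripper opens to 85 mm and grips with 20 to 120 N. Pads are 22 mm wide; open, the fingers measure 114 mm over their backs; the gripper's body (76 mm by 85 mm) begins 54 mm behind the grasp point. The pads swing forward as they close: fully open they stand 13 mm farther back than shut.
Start: joints at [1.137, 0.351, 1.652, -0, 1.139, -0.085], TCP at [0.188, 0.517, 0.231] pointing down, gripper open.
Joint ranges: [-2.75, 2.75], [-0.79, 2.1], [0.01, 2.65], [-1.57, 4.71], [0.07, 3.14], [-2.87, 2.87]. Speed limits (rad/s): [2.22, 2.22, 2.79, 3.14, 3.14, 3.14].

INTERFACE

Orientations are given as a rotation vector (axis times angle).
In Python, from station import ctrl gives the robot as it stands.
- The arm moves only by the tool send_rows, never from a script. Its argument "steps" is a list of rows, each a list of 3 entries, a list of its own where there are three numbers: the opening in per cent of the stroke, from 0 (shut) to 100 (fully open), then the shift along the tool's x, y, z in cm, then the turn about the tool's z in degrees. In form: [[grip, [dx, dy, dz], yaw], ...]. A call has 1 to 12 rows; each row shifts and turns the commanded pose from where the row before left it, along the tool's axes as they then stand; what a row does not reach is not made up. A row lasts 1/12 s, in which the tool goes at most 41.7 mm and 7.16 degrees, less where a joint would pass 70% of its speed; a pose out of reach is approached as far as the arm can. A call is refused whole if a number of a shift passes 4.17 or a number of a turn 7.16, either way. A call with a gripper value outside its range is refused whole. The fingers move at their own pace and stop on an object; "force" is the grip in N (left out, the last holds). Time passes only in rows, so rows that do not move let the fingers close. It gives the time, the measured TCP pose, the force and the opening at its end, in the units of the state.
- ctrl.get_obs(): the state, without advancing time (a new reading comes with each control period).
- ctrl.read_camera(name): name is "scene" or "top" or "wrist"; returns a dict with "img" (400x640x3 uint8, blue, green, red), "fx", "fy", "cx", "cy" (pixels), "R" (3x3) and "t" (3): a world point X has camera coordinates R X + t. Camera axes: x right, y down, z forward; pixel columns grow to the right and rows downward; lengths in m; the calibration is good to about 2 mm. A picture is of the moment at which its call begins. There is no depth.
- ctrl.close_job(): hands the job in, once; it reports no verdict.
The state is a dict: "clock": time; "joints": joint angles; "qd": joint speeds; "joint_efforts": joint torques, N m; "position": TCP position; "orientation": TCP orientation; "force": force on the tool from outside, world axes, zero at the start; "moment": the same for the moment, N m; "finger_gap": finger opening in m.
Only numpy, scipy, OpenCV 4.12 (cv2) and the standard library are available. Lean on these libraries where they do the work, as an engineer would, in place of code of your own. Each camera call takes 0.05 s, during which the arm holds its last target.

TASK

Pull the orange label holder straight up out of its spring-clip parking socket, then push it down behind the aluminium lip at the front edge of the drying rack, with its paper label facing out from the rack (away from the mushrooms), until it is fully home against the sprung foot in the channel. The foot pushes it back up if you let go, so finish while still holding it pressed fully home. Leave the blue label holder, the two wax mushrooms on the rack and the pink cup where they are.

Things in the scene. Friction and masses are not known exactly. Their poses are not given: they have to be found in the camera images.
- holder_orange: Orange plate to be moved, 10 mm thick (x), 70 wide (y), 105 high, about 0.12 kg, upright in socket_orange. Origin: centre of underside; z up, -x is the label side (white paper). The top 29 mm is a grip tab 36 mm wide, to pinch across the 10 mm thickness (fingers closing along x). Groove 3 mm deep in the label side over heights 10-24 mm; lowest 4 mm is a lead-in of 7 x 64 mm.
- label_face (a point): Point on the orange holder's label face: 5 mm along its -x from its middle plane, 60 mm above its underside.
- holder_blue: Blue label holder of the same shape and size, standing in socket_blue; leave it alone. Origin: centre of its underside.
- socket_orange: Dark steel parking socket, fixed, 50 x 92 mm, 48 high, origin centre of underside on the table; a brass spring barrel on its front (-x). Slot 12 mm (x) by 72 mm (y), open at the top, centred, floor 12 mm above the table; the holder stands on it, same axes. A sprung ball in the front wall sits in the holder's groove: roughly 5 to 10 N straight up frees the holder.
- socket_blue: Same kind of socket for the blue holder, fixed. The two sockets may have exchanged places.
- rack: Low plywood drying rack, fixed, 200 mm deep, 300 mm wide, board top 65 mm above the table. Origin: on the table right under the middle of the label channel at its front edge; x points back over the board, -x is the front (out), y along the edge, z up.
- channel (a point): Where the centre of the holder's underside must come: middle of the channel behind the lip, on its floor ledges 30 mm above the table, right over the rack's origin, same axes. Channel 14 mm wide (x), 78 long (y), up to the lip edge 65 mm above the table; above that lip and fascia (86 mm long) flare out to a mouth about 30 mm wide, 74 mm above the table.
- foot (a joint): Sprung black foot, 10 x 34 mm, amid the channel's floor: how far it is pushed down (m). 0 at rest, its top 8 mm above the ledges (38 mm above the table); 0.007 to 0.008 when the holder sits on the ledges. It pushes up with 4.5 N at rest, 8 N at 0.008.
- mushroom_a: Black wax mushroom, 72 mm across, 70 mm high, standing on the rack board (away from the channel). Origin: centre of its underside. Leave it alone.
- mushroom_b: Smaller black wax mushroom, 58 mm across, 56 mm high, standing on the rack board. Origin: centre of its underside. Leave it alone.
- cup: Pink cup, 64 mm across, 60 mm high, standing on the table. Origin: centre of its underside. Leave it alone.
Things that resemble listed ones, but are neither listed nor needed, are in the scene too. There is more than one size of the holder_orange; the one meant has the size given above. Leave any red look-alike of the socket_orange alone.

How it is judged:
By the outcome, as a careful person would: the job done as asked, in the order asked, and still so for the second after the job is handed in, while the arm keeps its last pose, push and grip.
It also fails if it takes over 42 s, if anything falls off the work surface, if the arm or the gripper's body presses on something with over 40 N, if the wrist force passes 120 N, or if a joint passes its speed limit or range.

## Working session

There is one attempt and no reset: what is moved stays moved. The work goes in short steps, Python scripts to look and compute and a tool call to move; the robot and the scene stay as the last step left them, time stands still between calls to the robot, and variables do not carry over. Pictures are saved under pics/ and viewed, and the job is handed in when it is done.

Besides the shell and the picture viewer there is one more tool, called after "Call:" by a JSON object that holds its "method" and its "body". send_rows: Moves the arm, as the interface text tells. Its arguments: {"type":"object","properties":{"steps":{"type":"array","items":{"type":"array"}},"force":{"type":"number"}},"required":["steps"]}

```bash
ls; mkdir -p pics
python3 - <<'E'
from station import ctrl
import cv2
print(ctrl.get_obs())
for n in ["scene","top","wrist"]:
    c=ctrl.read_camera(n); cv2.imwrite(f"pics/{n}0.png",c["img"]); print(n,c["fx"],c["cx"],c["cy"],c["R"],c["t"])
E
```

```text
pics
{'clock': 0.0, 'joints': array([ 1.13739940e+00,  3.51234786e-01,  1.65242916e+00, -1.64491252e-05,
        1.13909354e+00, -8.46037854e-02]), 'qd': array([ 0.00022578, -0.00068267, -0.00224179, -0.0004178 ,  0.00026854,
        0.00091544]), 'joint_efforts': array([-3.19859275e-03, -5.06094968e+01, -2.91397297e+01, -1.57120617e-04,
        4.45630867e-03, -5.80215760e-05]), 'position': array([0.18781196, 0.51658674, 0.23075729]), 'orientation': array([-5.45049967e-01, -3.09366096e+00,  1.77454074e-03]), 'force': array([-0.88297758, -0.08408694, -0.08843652]), 'moment': array([ 0.00064836,  0.06430656, -0.07826688]), 'finger_gap': 0.0856602430853315}
scene 502.5907212314371 317.53810711332056 201.1319740432957 [[ 0.86957317  0.49379443  0.00309387]
 [ 0.27000167 -0.47020906 -0.84023957]
 [-0.41345085  0.73148513 -0.5422065 ]] [-0.52619621 -0.0702217   1.57993144]
top 403.96208408041525 315.7106074835181 203.07859877108726 [[ 0.0244614  -0.99944827  0.02246744]
 [-0.98779739 -0.02762185 -0.15327542]
 [ 0.15381144 -0.01844395 -0.98792806]] [0.04714794 0.58031507 0.8793861 ]
wrist 334.26544370049623 321.3516151397699 196.23288212142785 [[ 3.41560481e-01  9.39859581e-01 -6.37190924e-04]
 [ 9.05850211e-01 -3.29020035e-01  2.66798073e-01]
 [ 2.50543077e-01 -9.17048778e-02 -9.63752241e-01]] [-0.54963202 -0.03443821  0.37853787]
```

View pics/scene0.png

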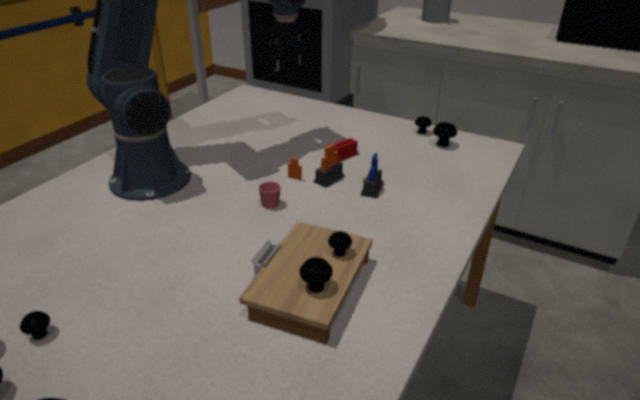

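View pics/top0.png

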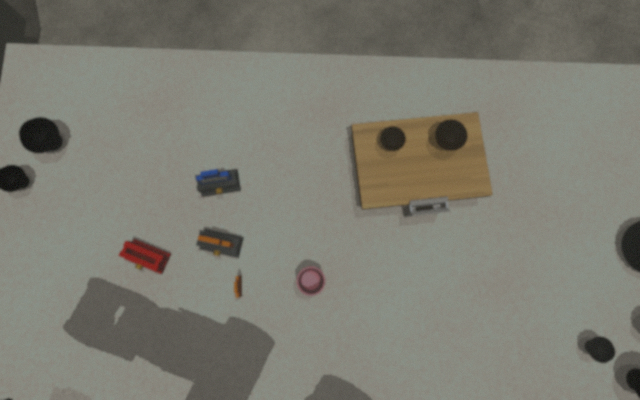

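View pics/wrist0.png

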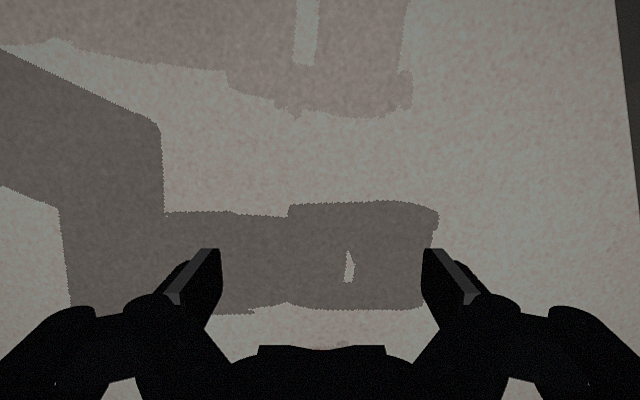

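The top view shows the orange holder in its socket at about (220,242) and the small look-alike at (239,284). Blue is at (218,182), the red decoy socket at (145,255), the cup at (311,280), and the rack channel at (428,207). I'll zoom in on these.

```bash
cat > h.py <<'E'
import numpy as np, cv2
def ray(c,u,v):
    d=np.array([(u-c["cx"])/c["fx"],(v-c["cy"])/c["fy"],1.]); R=np.array(c["R"]);t=np.array(c["t"])
    return -R.T@t, R.T@d
def onz(c,u,v,z):
    o,d=ray(c,u,v); return o+d*(z-o[2])/d[2]
def proj(c,X):
    p=np.array(c["R"])@np.array(X)+np.array(c["t"]); return np.array([c["fx"]*p[0]/p[2]+c["cx"],c["fy"]*p[1]/p[2]+c["cy"]])
E
python3 - <<'E'
import cv2,numpy as np
from station import ctrl
from h import *
t=ctrl.read_camera("top");s=ctrl.read_camera("scene")
a=cv2.resize(t["img"][160:310,180:260],None,fx=5,fy=5,interpolation=cv2.INTER_CUBIC)[:600]
b=cv2.resize(t["img"][185:225,390:460],None,fx=5,fy=5,interpolation=cv2.INTER_CUBIC)
d=cv2.resize(s["img"][130:210,250:400],None,fx=5,fy=5,interpolation=cv2.INTER_CUBIC)
e=cv2.resize(s["img"][230:280,240:300],None,fx=6,fy=6,interpolation=cv2.INTER_CUBIC)
def pad(i): 
    o=np.zeros((600,i.shape[1],3),np.uint8);o[:i.shape[0]]=i;return o
x=np.hstack([pad(a),pad(b)])
cv2.imwrite("pics/tz.png",cv2.convertScaleAbs(x,alpha=1.8))
y=np.zeros((600,750,3),np.uint8); y[:400]=d; y[400:,:240]=cv2.resize(e,(240,200)); cv2.imwrite("pics/sz.png",cv2.convertScaleAbs(y,alpha=1.6))
for n,u,v,z in [("orange",220,242,.048),("blue",218,182,.048),("small",239,284,.05),("cup",311,280,.06),("chan",428,207,.07),("rackL",360,207,.065),("rackR",491,195,.065)]: print(n,onz(t,u,v,z).round(4))
E
```

```text
orange [0.4845 0.2738 0.048 ]
blue [0.6207 0.2866 0.048 ]
small [0.3936 0.2263 0.05  ]
cup [0.4064 0.0688 0.06  ]
chan [ 0.573 -0.188  0.07 ]
rackL [ 0.5695 -0.0365  0.065 ]
rackR [ 0.6052 -0.3336  0.065 ]
```

View pics/tz.png

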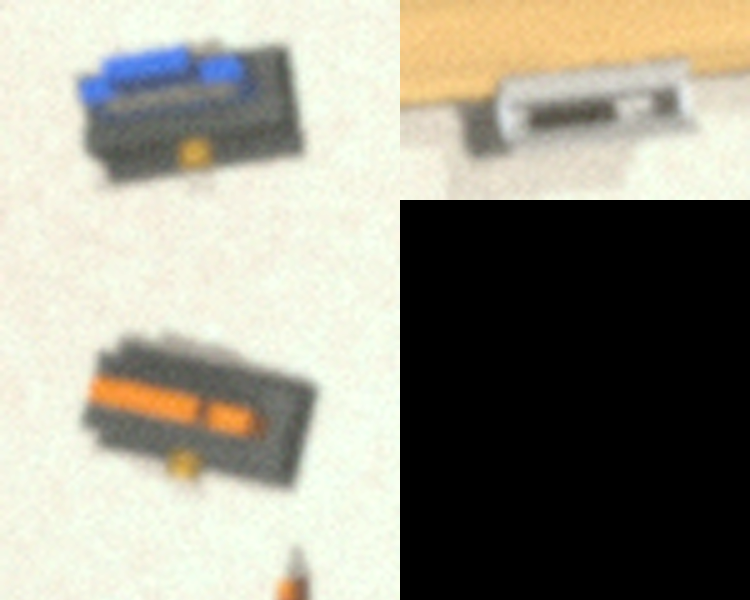

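View pics/sz.png

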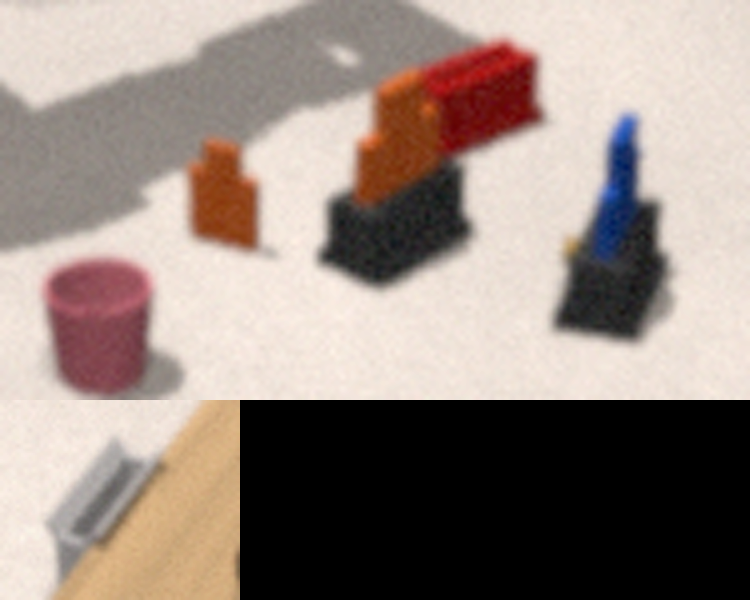

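Run:
```python
import cv2,numpy as np
from station import ctrl
from h import *
t=ctrl.read_camera("top")
hsv=cv2.cvtColor(t["img"],cv2.COLOR_BGR2HSV)
for nm,lo,hi in [("or",(5,140,60),(20,255,255)),("bl",(105,120,40),(130,255,255))]:
    m=cv2.inRange(hsv,lo,hi); n,l,st,ce=cv2.connectedComponentsWithStats(m)
    for i in range(1,n):
        if st[i][4]>5 : print(nm,st[i],ce[i])
pts=lambda L,z:[onz(t,180+a/5,160+b/5,z)[:2].round(4) for a,b in L]
# socket top right edge corners, front top edge
print(pts([(318,382),(295,485),(90,425)],.048))
print("tab top", pts([(90,388),(197,410)],.117), "shoulder", pts([(255,423)],.088))
w=ctrl.read_camera("wrist"); o,d=ray(w,320,200); print("wrist cam",o,d)
from scipy.spatial.transform import Rotation as Ro
ob=ctrl.get_obs();R=Ro.from_rotvec(ob["orientation"]).as_matrix();print(R.round(3), R.T@(o-ob["position"]),R.T@d)
```

```text
or [199 236  32  11 155] [213.79354839 240.52258065]
or [136 263   7   5  20] [139.15 264.65]
or [235 277   5  20  59] [236.61016949 286.94915254]
bl [197 170  21  10 102] [206.78431373 174.09803922]
bl [220 172   9   4  33] [223.87878788 173.54545455]
[array([0.4983, 0.222 ]), array([0.4524, 0.2298]), array([0.4765, 0.3221])]
tab top [array([0.4887, 0.3047]), array([0.4808, 0.2603])] shoulder [array([0.4774, 0.2416])]
wrist cam [0.12412603 0.54004136 0.37394997] [ 0.25963645 -0.09863908 -0.96073025]
[[-0.94   0.342 -0.   ]
 [ 0.342  0.94  -0.   ]
 [ 0.    -0.    -1.   ]] [ 6.78769174e-02 -1.62276407e-06 -1.42789591e-01] [-0.27775797 -0.00366041  0.96071873]
```

Call:
{"method": "send_rows", "body": {"steps": [[60,[-3.6,-1.24,0.3],0],[60,[-3.6,-1.24,0.3],0],[60,[-3.6,-1.24,0.3],0],[60,[-3.6,-1.24,0.3],0],[60,[-3.6,-1.24,0.3],0],[60,[-3.6,-1.24,0.3],0],[60,[-3.6,-1.24,0.3],0],[60,[-3.6,-1.24,0.3],0],[60,[-3.6,-1.24,0.3],0],[60,[-3.6,-1.24,0.3],0]]}}

```text
clock: 1.18
position: [0.4852, 0.2758, 0.2012]
orientation: [0.545, 3.094, 0.0]
force: [0.1, 1.1, 0.2]
finger_gap: 0.0514
```

Call:
{"method": "send_rows", "body": {"steps": [[60,[0,0,0],6.75],[60,[0,0,0],6.75],[60,[0,0,0],6.75],[60,[0,0,0],6.75],[60,[0,0,0],6.75],[60,[0,0,0],6.75],[60,[0,0,0],6.75],[60,[0,0,0],6.75],[60,[0,0,0],6.75],[60,[0,0,0],6.75],[60,[0,0,0],6.75],[60,[0,0,0],6.75]]}}

```text
clock: 2.18
position: [0.4839, 0.2773, 0.2012]
orientation: [-2.43, -1.992, 0.0]
force: [0.6, 0.2, 0.1]
finger_gap: 0.0512
```

Call:
{"method": "send_rows", "body": {"steps": [[60,[0,0,0],0],[60,[0,0,0],0]]}}

```text
clock: 2.35
position: [0.4839, 0.2773, 0.2012]
orientation: [-2.42, -2.003, 0.0]
force: [-0.1, 0.3, -0.2]
finger_gap: 0.0514
```

Run:
```python
import cv2
from station import ctrl
w=ctrl.read_camera("wrist");cv2.imwrite("pics/w1.png",cv2.convertScaleAbs(w["img"],alpha=1.5))
t=ctrl.read_camera("top");cv2.imwrite("pics/t1.png",t["img"])
o=ctrl.get_obs();print(o["clock"],o["position"],o["orientation"],o["joints"],o["force"],o["finger_gap"])
```

```text
2.45 [0.48391182 0.27731542 0.20131671] [2.42014024e+00 2.00308319e+00 9.32544908e-05] [ 4.36920089e-01  3.97332018e-01  1.66311037e+00 -1.50660393e-05
  1.08108546e+00  6.24947384e-01] [0.18253325 0.03369539 0.23171866] 0.051151113593306555
```

View pics/w1.png

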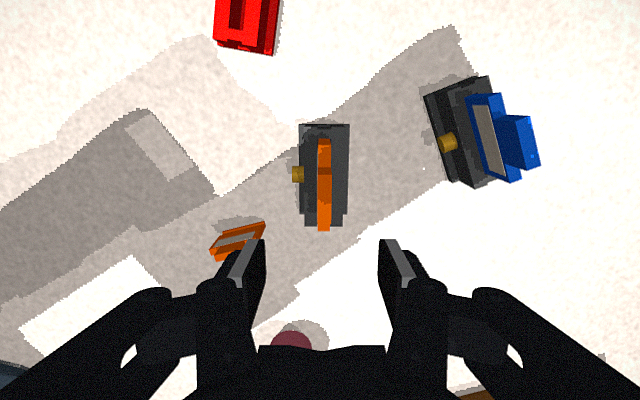

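The wrist view shows the orange holder standing in its socket at about (324,185), barrel on the left at (298,174). The jaws are already nearly lined up with it. Next I'll measure its edges.

Run:
```python
import cv2,numpy as np
from station import ctrl
from h import *
w=ctrl.read_camera("wrist")
I=w["img"]
cv2.imwrite("pics/w1z.png",cv2.convertScaleAbs(cv2.resize(I[115:240,280:370],None,fx=4.7,fy=4.7,interpolation=cv2.INTER_CUBIC),alpha=1.6))
m=cv2.inRange(cv2.cvtColor(I,cv2.COLOR_BGR2HSV),(5,140,60),(20,255,255))
for v in range(134,234,4):
    x=np.flatnonzero(m[v,290:350])+290
    if len(x):print(v,x.min(),x.max(), onz(w,x.min(),v,.117)[:2].round(4),onz(w,x.max()+1,v,.117)[:2].round(4))
# socket corners
g=cv2.cvtColor(I,cv2.COLOR_BGR2GRAY)
t=ctrl.read_camera("top")["img"]
```

```text
138 319 322 [0.4905 0.3223] [0.4931 0.3218]
142 318 329 [0.4893 0.3198] [0.4973 0.3183]
146 318 330 [0.4888 0.3172] [0.4975 0.3155]
150 318 330 [0.4883 0.3145] [0.497  0.3128]
154 318 330 [0.4878 0.3118] [0.4965 0.3102]
158 318 330 [0.4873 0.3091] [0.496  0.3075]
162 318 330 [0.4868 0.3064] [0.4955 0.3048]
166 295 330 [0.4707 0.3067] [0.495 0.302]
170 293 330 [0.4688 0.3042] [0.4945 0.2993]
174 302 331 [0.4743 0.3003] [0.4947 0.2964]
178 293 331 [0.4676 0.2987] [0.4942 0.2936]
182 301 331 [0.4725 0.2948] [0.4937 0.2908]
186 317 331 [0.4829 0.2899] [0.4932 0.288 ]
190 317 331 [0.4823 0.2871] [0.4926 0.2851]
194 317 331 [0.4818 0.2843] [0.4921 0.2823]
198 317 331 [0.4812 0.2814] [0.4916 0.2794]
202 317 331 [0.4806 0.2785] [0.4911 0.2765]
206 317 331 [0.4801 0.2756] [0.4906 0.2736]
210 317 331 [0.4795 0.2727] [0.49   0.2707]
214 317 331 [0.4789 0.2697] [0.4895 0.2677]
218 317 331 [0.4784 0.2667] [0.4889 0.2647]
222 317 330 [0.4778 0.2637] [0.4877 0.2619]
226 318 329 [0.4779 0.2606] [0.4864 0.259 ]
230 318 329 [0.4773 0.2576] [0.4859 0.2559]
```

View pics/w1z.png

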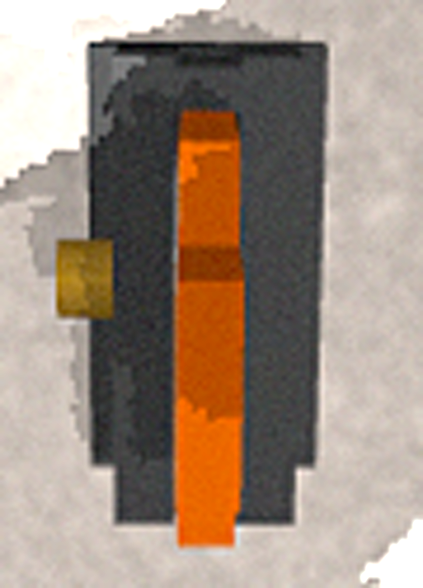

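Call:
{"method": "send_rows", "body": {"steps": [[60,[0.15,0.2,3.0],0],[60,[0,0,3.0],0],[60,[0,0,3.0],0],[60,[0,0,1.9],0],[60,[0,0,0.85],0],[60,[0,0,0],0]], "force": 60}}

```text
clock: 3.05
position: [0.4854, 0.278, 0.0822]
orientation: [-2.422, -1.999, 0.005]
force: [0.3, 0.3, 0.1]
finger_gap: 0.0512
```

Run:
```python
import cv2
from station import ctrl
w=ctrl.read_camera("wrist");cv2.imwrite("pics/w2.png",cv2.convertScaleAbs(w["img"],alpha=1.5))
```

```text
(no output)
```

View pics/w2.png

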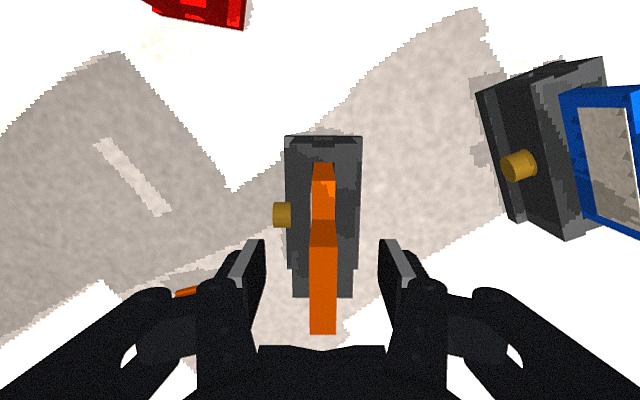

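The holder is centred between the jaws (centre 322.5 px, jaw middle 321.5 px), so I'll close on it.

Call:
{"method": "send_rows", "body": {"steps": [[0,[0,0.03,0],0],[0,[0,0,0],0],[0,[0,0,0],0],[0,[0,0,0],0],[0,[0,0,0],0],[0,[0,0,0],0],[0,[0,0,0],0],[0,[0,0,0],0]], "force": 60}}

```text
clock: 3.77
position: [0.4869, 0.2786, 0.085]
orientation: [2.424, 1.999, 0.003]
force: [-1.0, -0.3, 6.1]
finger_gap: 0.0093
```

Call:
{"method": "send_rows", "body": {"steps": [[0,[0,0,-0.4],0],[0,[0,0,-0.4],0],[0,[0,0,-0.4],0],[0,[0,0,-0.6],0],[0,[0,0,-1.0],0],[0,[0,0,-1.5],0],[0,[0,0,-2.0],0],[0,[0,0,-2.0],0],[0,[0,0,-2.0],0],[0,[0,0,-1.5],0],[0,[0,0,0],0]]}}

```text
clock: 4.68
position: [0.4875, 0.279, 0.2057]
orientation: [2.423, 1.998, 0.008]
force: [0.7, 0.9, 0.2]
finger_gap: 0.0094
```

Run:
```python
import cv2,numpy as np
from station import ctrl
from h import *
w=ctrl.read_camera("wrist");s=ctrl.read_camera("scene");t=ctrl.read_camera("top")
a=cv2.resize(w["img"],(400,250));b=cv2.resize(s["img"][60:220,220:420],(400,320))
cv2.imwrite("pics/w3.png",cv2.convertScaleAbs(np.vstack([a,b]),alpha=1.5))
cv2.imwrite("pics/t3.png",cv2.resize(t["img"][100:230,340:500],(800,650))[:600])
```

```text
(no output)
```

View pics/w3.png

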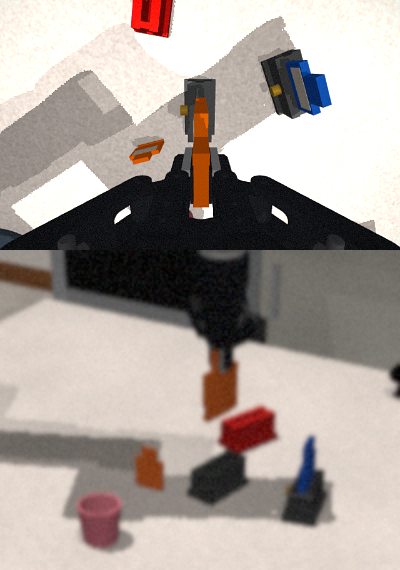

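View pics/t3.png

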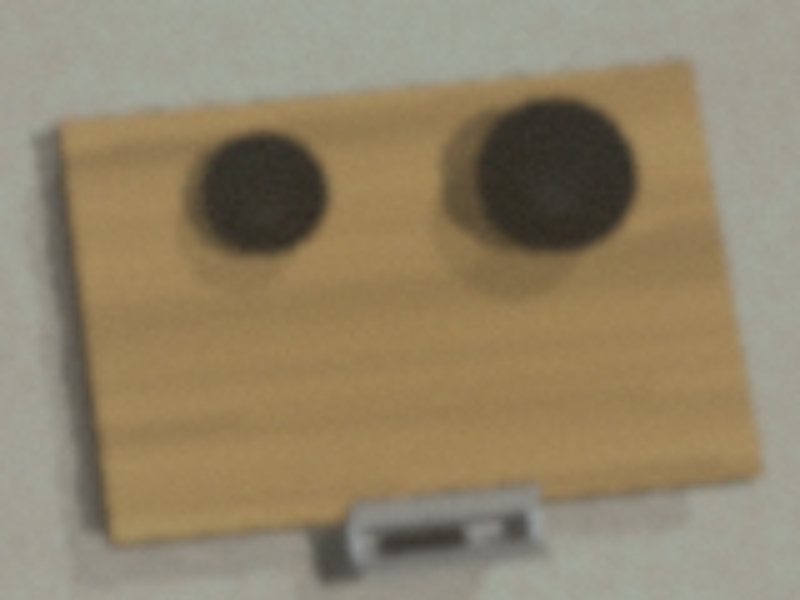

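The holder is out of the socket and upright in the jaws, label side at the left in the wrist view. I'll carry it to beside the channel and look straight down at it.

Call:
{"method": "send_rows", "body": {"steps": [[0,[-1.7,0.63,0],0],[0,[-3.38,1.26,0],0],[0,[-3.38,1.26,0],0],[0,[-3.38,1.26,0],0],[0,[-3.38,1.26,0],0],[0,[-3.38,1.26,0],0],[0,[-3.38,1.26,0],0],[0,[-3.38,1.26,0],0],[0,[-3.38,1.26,0],0],[0,[-3.38,1.26,0],0],[0,[-3.38,1.26,0],0],[0,[-3.38,1.26,0],0]]}}

```text
clock: 5.83
position: [0.554, -0.1326, 0.2005]
orientation: [-2.422, -1.997, 0.002]
force: [0.5, 0.6, -0.8]
finger_gap: 0.0094
```

Call:
{"method": "send_rows", "body": {"steps": [[0,[-3.38,1.26,0],0],[0,[-3.38,1.26,0],0],[0,[-3.38,1.26,0],0],[0,[-3.38,1.26,0],0],[0,[-1.7,0.63,0],0],[0,[0,0,0],-5.83],[0,[0,0,0],-5.83],[0,[0,0,0],-5.83],[0,[0,0,0],0],[0,[0,0,0],0]]}}

```text
clock: 6.67
position: [0.5809, -0.2909, 0.2006]
orientation: [-2.094, -2.339, 0.001]
force: [-0.3, -0.4, -0.7]
finger_gap: 0.0092
```

Run:
```python
import cv2,numpy as np
from station import ctrl
w=ctrl.read_camera("wrist")
cv2.imwrite("pics/w4.png",cv2.convertScaleAbs(w["img"],alpha=1.5))
o=ctrl.get_obs();print(o["clock"],o["position"],o["orientation"],o["force"],o["finger_gap"])
```

```text
6.7167 [ 0.58097562 -0.29091172  0.20089705] [-2.09490675e+00 -2.33922352e+00  3.73364567e-04] [-0.00843812 -0.10279328 -0.71990451] 0.008962494580466085
```

View pics/w4.png

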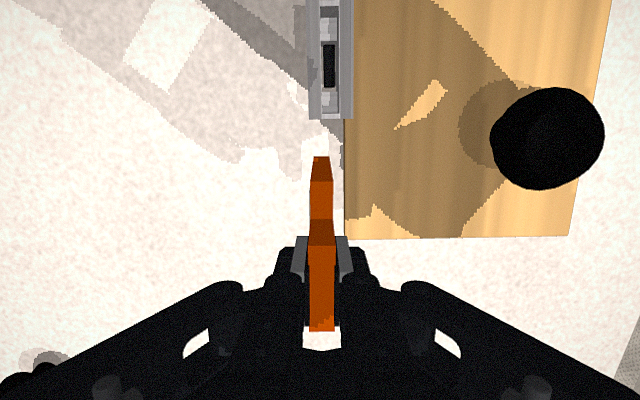

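The wrist view shows the channel at the top, around columns 310–352, with the black foot near (330,65). The holder's label side is at the left, which is the rack's outer side.

Run:
```python
import cv2,numpy as np
from station import ctrl
from h import *
w=ctrl.read_camera("wrist");I=w["img"]
cv2.imwrite("pics/w4z.png",cv2.convertScaleAbs(cv2.resize(I[0:125,290:370],None,fx=4.8,fy=4.8,interpolation=cv2.INTER_CUBIC),alpha=1.5))
g=cv2.cvtColor(I,cv2.COLOR_BGR2GRAY)
for v in (15,30,55,65,75,92,105,112): print(v,g[v,304:358].tolist())
print(g[30:110,330].tolist())
```

```text
15 [88, 89, 90, 90, 88, 89, 96, 96, 92, 89, 94, 85, 90, 93, 95, 116, 47, 55, 55, 54, 58, 57, 59, 58, 57, 58, 56, 53, 52, 57, 53, 57, 54, 59, 87, 98, 87, 85, 87, 86, 88, 87, 85, 90, 85, 87, 83, 94, 96, 92, 84, 88, 87, 83]
30 [85, 92, 92, 90, 91, 89, 97, 96, 95, 92, 91, 95, 91, 93, 95, 100, 108, 122, 124, 122, 120, 120, 126, 121, 92, 96, 100, 99, 94, 97, 93, 99, 85, 50, 78, 111, 88, 88, 83, 86, 89, 85, 87, 92, 90, 86, 93, 95, 97, 91, 86, 87, 83, 87]
55 [85, 91, 87, 75, 79, 93, 93, 99, 95, 93, 96, 95, 90, 92, 93, 97, 100, 89, 92, 8, 4, 16, 17, 23, 14, 13, 8, 7, 8, 4, 28, 84, 54, 56, 61, 116, 87, 89, 87, 86, 87, 90, 90, 87, 87, 87, 92, 97, 97, 92, 87, 84, 86, 89]
65 [93, 93, 93, 78, 77, 80, 75, 83, 79, 98, 95, 93, 92, 90, 96, 98, 115, 79, 94, 12, 16, 11, 8, 18, 17, 14, 15, 16, 18, 10, 26, 89, 53, 51, 65, 126, 86, 87, 89, 89, 85, 87, 93, 90, 91, 92, 91, 99, 96, 90, 86, 85, 84, 88]
75 [94, 91, 89, 84, 79, 79, 76, 82, 78, 79, 77, 73, 80, 96, 93, 99, 114, 100, 92, 39, 7, 15, 13, 7, 10, 12, 12, 11, 0, 1, 18, 65, 62, 55, 70, 129, 88, 88, 89, 87, 88, 89, 88, 88, 89, 84, 94, 96, 98, 89, 86, 85, 
[... 323 characters left out ...]
00, 88, 93, 119, 120, 119, 121, 119, 92, 95, 95, 96, 93, 93, 98, 97, 70, 62, 120, 89, 88, 92, 88, 89, 90, 89, 90, 92, 91, 93, 103, 102, 88, 85, 84, 84, 88]
112 [156, 159, 156, 152, 119, 88, 90, 94, 95, 97, 95, 98, 98, 96, 94, 96, 95, 117, 85, 86, 84, 87, 83, 79, 80, 85, 85, 83, 83, 85, 81, 86, 81, 66, 68, 121, 89, 88, 92, 85, 88, 88, 91, 92, 91, 90, 94, 102, 101, 89, 85, 82, 85, 86]
[100, 96, 95, 97, 98, 97, 95, 101, 96, 99, 90, 47, 56, 57, 39, 8, 8, 20, 14, 19, 19, 17, 13, 4, 10, 8, 11, 6, 15, 11, 15, 9, 18, 17, 14, 15, 14, 16, 14, 7, 9, 18, 21, 18, 20, 12, 18, 19, 18, 11, 9, 11, 25, 15, 7, 8, 0, 48, 103, 98, 90, 91, 95, 93, 91, 90, 94, 99, 100, 99, 94, 95, 99, 96, 92, 95, 95, 101, 98, 100]
```

View pics/w4z.png

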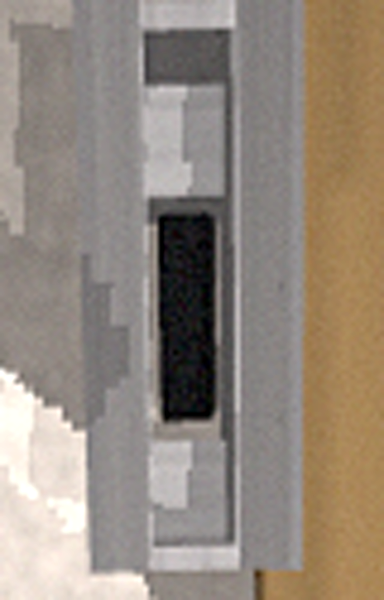

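Run:
```python
import cv2,numpy as np
from station import ctrl
from h import *
from scipy.spatial.transform import Rotation as Ro
w=ctrl.read_camera("wrist");I=w["img"];o=ctrl.get_obs()
p=o["position"];R=Ro.from_rotvec(o["orientation"]).as_matrix()
T=lambda u,v,z: (R.T@(onz(w,u,v,z)-p)*1000).round(1)
print("pos",p,"yaw",np.degrees(np.arctan2(R[1,1],R[0,1])))
print("foot c",T(328.8,65.7,.038),"ends",T(328,44.5,.038),T(329,87,.038))
for v in (15,55,75,105): print("lip L/R",v,T(320.5,v,.065),T(339.3,v,.065))
print("chan low end",T(330,112.5,.065),"rack edge",T(345,150,.065),T(345,230,.065))
m=cv2.inRange(cv2.cvtColor(I,cv2.COLOR_BGR2HSV),(5,140,40),(20,255,255))
for v in range(154,335,6):
    x=np.flatnonzero(m[v,295:345])+295
    if len(x): print(v,x.min(),x.max()+1,end="; ")
print()
print("holder bottom +y edge",T(321,157,.2009-.072))
```

```text
pos [ 0.58114299 -0.29094619  0.20133659] yaw 6.3695917723327575
foot c [ 99.2   6.1 163.4] ends [116.    5.3 163.4] [ 81.9   6.3 163.4]
lip L/R 15 [132.2  -0.9 136.4] [132.2  13.2 136.4]
lip L/R 55 [104.2  -1.  136.4] [104.2  13.6 136.4]
lip L/R 75 [ 89.6  -1.  136.4] [ 89.6  13.8 136.4]
lip L/R 105 [ 66.8  -1.  136.4] [ 66.8  14.1 136.4]
chan low end [ 60.9   6.7 136.4] rack edge [ 30.6  19.4 136.3] [-40.6  20.7 136.3]
154 343 344; 160 314 329; 166 312 330; 172 312 331; 178 311 345; 184 310 345; 190 310 345; 196 310 345; 202 310 345; 208 310 333; 214 310 345; 220 310 345; 226 310 345; 232 309 345; 238 309 335; 244 308 336; 250 308 336; 256 308 336; 262 308 336; 268 309 335; 274 309 335; 280 309 335; 286 309 334; 292 309 334; 298 309 334; 304 309 334; 310 310 334; 316 310 334; 322 309 334; 328 309 335; 
holder bottom +y edge [34.6 -0.6 72.5]
```

Call:
{"method": "send_rows", "body": {"steps": [[0,[2.0,0.12,0],-0.5],[0,[3.0,0.2,0],0],[0,[3.0,0.2,0],0],[0,[1.92,0.1,0],0],[0,[0,0,1.5],0],[0,[0,0,2.0],0],[0,[0,0,1.3],0],[0,[0,0,0],0],[0,[0,0,0],0]]}}

```text
clock: 7.57
position: [0.5753, -0.1918, 0.1537]
orientation: [-2.082, -2.351, 0.001]
force: [-0.5, -0.2, -0.5]
finger_gap: 0.0091
```

Run:
```python
import cv2,numpy as np
from station import ctrl
w=ctrl.read_camera("wrist");s=ctrl.read_camera("scene")
a=cv2.resize(w["img"],(480,300));b=cv2.resize(s["img"][200:300,220:380],(480,300),interpolation=cv2.INTER_CUBIC)
cv2.imwrite("pics/w5.png",cv2.convertScaleAbs(np.vstack([a,b]),alpha=1.5))
o=ctrl.get_obs();print(o["clock"],o["position"],o["orientation"],o["force"],o["moment"])
```

```text
7.6667 [ 0.57597187 -0.19217837  0.15482726] [2.08150897e+00 2.35125620e+00 7.37792124e-04] [ 0.53729475 -0.4099446  -1.18869193] [-0.06023563 -0.00254728 -0.04680928]
```

View pics/w5.png

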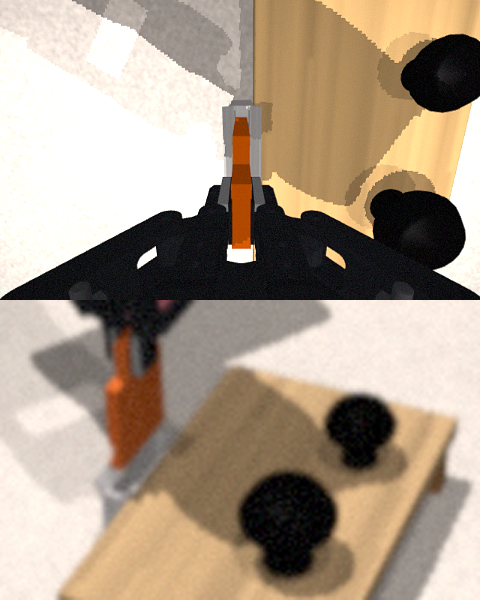

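The holder is centred over the mouth. I'll lower it slowly.

Call:
{"method": "send_rows", "body": {"steps": [[0,[0,0,0.5],0],[0,[0,0,0.5],0],[0,[0,0,0.5],0],[0,[0,0,0.5],0],[0,[0,0,0.5],0],[0,[0,0,0],0]]}}

```text
clock: 8.17
position: [0.575, -0.1917, 0.1275]
orientation: [-2.081, -2.352, 0.001]
force: [0.2, 0.2, -0.6]
finger_gap: 0.0092
```

Call:
{"method": "send_rows", "body": {"steps": [[0,[0,0,0.4],0],[0,[0,0,0.4],0],[0,[0,0,0.4],0],[0,[0,0,0],0],[0,[0,0,0],0]]}}

```text
clock: 8.58
position: [0.5754, -0.1919, 0.1165]
orientation: [-2.081, -2.353, 0.0]
force: [0.4, 0.8, -0.9]
finger_gap: 0.0091
```

Call:
{"method": "send_rows", "body": {"steps": [[0,[0,0,0.3],0],[0,[0,0,0.3],0],[0,[0,0,0.2],0],[0,[0,0,0.2],0],[0,[0,0,0],0],[0,[0,0,0],0]]}}

```text
clock: 9.08
position: [0.5757, -0.192, 0.1071]
orientation: [2.081, 2.353, 0.0]
force: [-0.0, 0.2, 4.7]
finger_gap: 0.009
```

Call:
{"method": "send_rows", "body": {"steps": [[0,[0,0,0.2],0],[0,[0,0,0.2],0],[0,[0,0,0],0],[0,[0,0,0],0]]}}

```text
clock: 9.42
position: [0.5757, -0.1921, 0.1034]
orientation: [2.081, 2.352, 0.0]
force: [-1.5, -0.8, 6.7]
finger_gap: 0.009
```

Call:
{"method": "send_rows", "body": {"steps": [[0,[0,0,0.2],0],[0,[0,0,0],0],[0,[0,0,0],0]]}}

```text
clock: 9.67
position: [0.5761, -0.1922, 0.1029]
orientation: [2.08, 2.352, 0.001]
force: [-5.8, 2.5, 21.0]
finger_gap: 0.009
```

Call:
{"method": "send_rows", "body": {"steps": [[0,[0,0,0.2],0],[0,[0,0,0],0],[0,[0,0,0],0]]}}

```text
clock: 9.92
position: [0.5767, -0.1923, 0.1027]
orientation: [2.079, 2.351, 0.002]
force: [-9.2, 4.3, 37.7]
finger_gap: 0.0094
```

Call:
{"method": "send_rows", "body": {"steps": [[0,[0,0,-0.2],0],[0,[0,0,0],0],[0,[0,0,0],0]]}}

```text
clock: 10.17
position: [0.5763, -0.1922, 0.1029]
orientation: [2.08, 2.351, 0.001]
force: [-3.9, 1.5, 19.1]
finger_gap: 0.0096
```

Run:
```python
import cv2,numpy as np
from station import ctrl
from h import *
w=ctrl.read_camera("wrist");s=ctrl.read_camera("scene");t=ctrl.read_camera("top")
a=cv2.resize(w["img"][100:300,220:420],(400,400));b=cv2.resize(s["img"][215:285,230:300],(400,400),interpolation=cv2.INTER_CUBIC)
c=cv2.resize(t["img"],(320,200));d=cv2.resize(s["img"],(320,200))
cv2.imwrite("pics/w6.png",cv2.convertScaleAbs(np.vstack([np.hstack([a,b]),np.hstack([c,d,np.zeros((200,160,3),np.uint8)])]),alpha=1.5))
o=ctrl.get_obs();print(o["clock"],o["position"],o["orientation"],o["force"],o["moment"],o["finger_gap"])
# expected shoulder height: predicted pixel of shoulder +y corner if home
```

```text
10.3167 [ 0.57633685 -0.19225453  0.10285062] [2.07972999e+00 2.35128075e+00 1.19962580e-03] [-4.38980485  2.14505171 18.45132947] [0.12997072 0.83011475 0.00102206] 0.009265927896041106
```

View pics/w6.png

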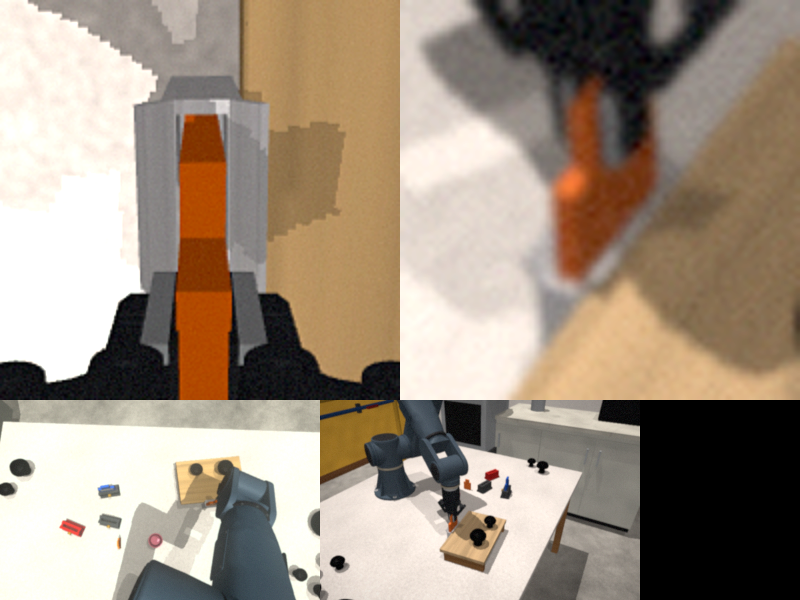

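The holder is seated and hasn't slipped: the shoulder sits at the same wrist-image rows (220–245) as before insertion. TCP height is 0.1029 m, against 0.103 m expected when home. I'm handing in.

Run:
```python
from station import ctrl
print(ctrl.close_job())
```

```text
the job is handed in; nothing more can be done
None
```

I pulled the orange holder straight up out of its socket and pushed it down into the rack channel with its label facing out. The job was handed in with the arm still gripping it (60 N) and pressing it home, at about 10 s on the clock.

- **Seating:** The holder met the foot's resistance about 7 mm above the end (roughly 5 to 7 N), then stopped hard on the ledges. TCP height was 0.1029 m, against about 0.103 m expected when home. It was handed in at about 18 N of downward press.
- **Grip:** The holder hadn't slipped in the jaws; the wrist image showed it at the same height as before insertion.
- **Other objects:** In the last pictures the blue holder, the cup and the mushrooms looked unmoved. I judged this by eye and did not measure it.
- **Peak force:** While confirming the stop, the downward push reached about 38 N for about a quarter of a second. I then eased it off.
- **Remaining side load:** About 5 N of sideways force stayed on the wrist at the end. I could not read the foot's travel directly, so "fully home" rests on the height, the force and the pictures.

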